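# Zero a coffee grinder's click lever by feel and set it five clicks open

## Task

The grinder has just been cleaned: find its zero again by swinging the orange-tipped grind lever towards fine, over its clicks, until you feel the burrs touch (a firm stop - do not force it), then open it again exactly five clicks towards coarse, one click at a time, pausing a moment in each notch. To have it ready to grind, also stand the crimson dosing cup on the grinder's deck, fully home in the horseshoe stop under the spout. Leave the other things on the counter where they are.

Things in the scene. Friction and masses are not known exactly. Their poses are not given: they have to be found in the camera images.
- grinder: Cream coffee grinder, fixed to the counter, hopper off. Origin on the counter under its upright burr axis; x to its back (column), -x to its front (deck, spout, towards the robot), y to its left seen from the robot, z up. Foot plate x -170 to 170, y +-75 mm. Round burr chamber, radius 58, z 180 to 226; its ticks do not show zero. Six-sided column behind, from x 28, y within +-70, up to z 261 mm.
- lever_axis (a point): Point on the lever's upright axis over the grinder's origin, 268 mm up (height of the tab's middle), axes as the grinder's. About it turns the black collar (radius 54, z 227 to 243 mm, throat in it up to z 265). Seen from above, turning the tab counter-clockwise (from the grinder's left towards its front) is finer, clockwise (from the front towards the left) coarser. The last of the notches is 12 clicks from zero.
- thumb_tab (a point): Middle of the orange thumb tab, an upright post of 14 mm diameter, 95 mm from the lever's axis, free from 15 mm below this point to 16 mm above it; under it the lever arm, 12 mm wide, top at z 238 mm, comes from the collar. A notch every 9 degrees (15 mm at the tab). Each crest takes 4 to 7 N at the tab, most in the first third; past it the lever snaps into the next notch. Starts 3 to 7 clicks from zero.
- zero_middle (a point): Middle of the range in which the tab may stand at zero, 35 degrees left of the grinder's front; true zero lies within 15 degrees either way, differs after each cleaning, can only be felt. Zero is a notch and a firm, slightly springy stop at once: the force at the tab goes on rising, past the 7 N of a click, by about 5 N per mm. Stay under 20 N at the tab; push it or pinch it lightly, a hard grip twists the lever as well.
- burr_gap (a joint): Gap between the burrs inside the grinder, m: 0 when they touch, 0.00003 more per click towards coarse (five clicks: 0.00015), slightly negative while they are pressed together (-0.000015 at about 28 N on the tab). The reading's noise is far greater than a click: useless for setting.
- dosing_cup: Open straight crimson metal cup, 57 mm outer diameter, 72 mm tall, wall 2.5 mm, about 0.16 kg, standing loose and empty on the counter to the grinder's right. Origin at the centre of its underside, z up.
- cup_seat (a point): Place of the centre of the cup's underside: on the steel deck plate (20 mm above the counter; x -166 to -34, y +-59 mm of the grinder), 64 mm in front of the burr axis, axes as the grinder's. A black horseshoe stop, 10 mm tall, inner radius 31 mm, runs round the seat's back half, open to the front (-x): slide the cup in from there until it meets the stop.
- spout (a point): Centre of the spout's outlet over the cup seat, 24 mm across, 158 mm above the counter, 66 mm above the rim of the seated cup; above it (z 184 to 218 mm) the chute hood, 34 x 40 mm, reaches 78 mm in front of the burr axis.
- hopper: Bystander: the grinder's clear bean hopper with a dark rim, upside down, 148 mm across, 154 mm tall; origin at the centre of its underside.
- tamper: Bystander: tamper, 58 mm across, 84 mm tall; origin at the centre of its underside.
- milk_pitcher: Bystander: steel milk pitcher, 86 mm across, 100 mm tall, handle to its +y; origin at the centre of its underside.
- stirrer_pot: Bystander: white pot of wooden stirrers, 84 mm across, 195 mm tall with the stirrers; origin at the centre of its underside.
- biscuit_jar: Bystander: amber glass jar, 96 mm across, 115 mm tall; origin at the centre of its underside.
- bench_brush: Bystander: wooden-handled counter brush lying flat, about 200 mm long; origin at the middle of its underside.
- espresso_cup: Bystander: white espresso cup on a saucer 124 mm across, 65 mm tall; origin at the centre of its underside.
Not all that is in view belongs to the job. Leave any purple look-alike of the dosing_cup alone.

How it is judged (in metres and radians):
On the way, in this order (a step that is already met when the one before it is completed fails the run):
1. the lever is brought to zero: the burrs touch (value of joint burr_gap below 4.5e-06 m), for 0.2 s.
2. the lever rests in the first notch from zero (value of joint burr_gap between 2.25e-05 and 3.75e-05 m), for 0.15 s.
3. the lever rests in the second notch from zero (value of joint burr_gap between 5.25e-05 and 6.75e-05 m), for 0.15 s.
4. the lever rests in the third notch from zero (value of joint burr_gap between 8.25e-05 and 9.75e-05 m), for 0.15 s.
5. the lever rests in the fourth notch from zero (value of joint burr_gap between 0.0001125 and 0.0001275 m), for 0.15 s.
6. the lever rests in the fifth notch from zero (value of joint burr_gap between 0.0001425 and 0.0001575 m), for 0.15 s.
At the end, for the whole second after the job is handed in: The lever rests in the fifth notch coarser than the point where the burrs touch (within a fifth of a click), and the dosing cup stands upright and still on the grinder's deck, home in the horseshoe stop, its centre within 5 mm of the seat's (value of joint burr_gap between 0.000144 and 0.000156 m and horizontal distance between dosing_cup and cup_seat below 0.005 m and z of dosing_cup in the frame of cup_seat between -0.003 and 0.003 m and angle between dosing_cup's own z axis and vertical below 0.06 rad and linear speed of dosing_cup below 0.01 m/s).
It fails at once if the touching burrs pressed together with more than about 28 N at the thumb tab (value of joint burr_gap below -1.5e-05 m).
It fails at once if a bystander shifted by more than 20 mm (distance of any of hopper, tamper, milk_pitcher, stirrer_pot, biscuit_jar, bench_brush, espresso_cup from where it was at the start of the episode above 0.02 m).
It also fails if it takes over 72 s, if anything falls off the work surface, if the arm or the gripper's body presses on something with over 40 N, if the wrist force passes 120 N, or if a joint passes its speed limit or range.

## Robot

A 6-joint arm with a two-finger parallel gripper is mounted at the origin on the work surface. World frame = base frame: x ahead of the robot, y to its left, z up, the work surface at z = 0. Lengths are in mm, angles in rad, forces in N, time in s.
With the tool pointing down it reaches from about 275 to 1000 mm from the base axis. Payload 8.4 kg.
Tool frame: the origin (TCP) lies midway between the tips of the shut fingers; the grasp point (between the pads) lies 19 mm behind it; y points along the fingers, z is the direction in which the jaws open and shut, and the axes are right-handed (so a half turn about y gives the same grasp; the last joint's range is limited). The gripper opens to 85 mm and grips with 20 to 120 N. Pads are 22 mm wide; open, the fingers measure 114 mm over their backs; the gripper's body (76 mm by 85 mm) begins 54 mm behind the grasp point. The pads swing forward as they close: fully open they stand 13 mm farther back than shut.
Start: joints at [1.217, 0.353, 1.633, -0, 1.155, -0.002], TCP at [215.366, 586.724, 231.281] pointing down, gripper open.
Joint ranges: [-2.63, 2.63], [-0.92, 2.1], [0.06, 2.66], [-1.3, 4.44], [0, 2.69], [-3.02, 3.02]. Speed limits (rad/s): [2.22, 2.22, 2.79, 3.14, 3.14, 3.14].

## Interface

Orientations are given as [roll, pitch, yaw] about the fixed x, y, z axes, in that order (R = Rz(yaw) Ry(pitch) Rx(roll)).
In Python, from rig import r gives the robot as it stands. The module is installed in compiled form; this text tells all that it offers.
- The arm moves only by the tool apply_moves, never from a script. Its argument "plan" is text: rows parted by semicolons, each of 7 numbers parted by spaces: the shift along the tool's x, y, z in cm, then the turn, a rotation vector about the tool's x, y, z in degrees, then the closure, from 0 (fully open) to 1 (shut). A call has 1 to 20 rows; each row shifts and turns the pose as measured when the row begins, along the tool's axes as they then stand; what a row does not reach is not made up. A row lasts 1/10 s, in which the tool goes at most 50 mm and 8.59 degrees, less where a joint would pass 70% of its speed; a pose out of reach is approached as far as the arm can. A call is refused whole if a number of a shift passes 5 or a number of a turn 8.59, either way. A call with a gripper value outside its range is refused whole. The fingers move at their own pace and stop on an object; "squeeze" is the grip in N (left out, the last holds). Time passes only in rows, so rows that do not move let the fingers close. It gives the time, the measured TCP pose, the force and the opening at its end, in the units of the state.
- r.sense(): the state, without advancing time (a new reading comes with each control period).
- r.grab_frame(name): name is "side" or "top"; returns the picture (400x640x3 uint8, blue, green, red); there is no depth.
- r.get_calibration(name): a dict with "vertical_fov" (degrees; the focal length in pixels is half the picture's height over the tangent of half this angle, whatever the lens; pixels are square), "cx", "cy" (the principal point, pixels), "R" (3x3) and "t" (3): a world point X has camera coordinates R X + t. Camera axes: x right, y down, z forward; pixel columns grow to the right and rows downward; lengths in mm; the calibration is good to about 2 mm. A picture is of the moment at which its call begins. get_calibration takes no time and is no camera call.
- r.sign_off(): hands the job in, once; it reports no verdict.
The state is a dict: "clock": time; "qpos": joint angles; "qvel": joint speeds; "joint_efforts": joint torques, N m; "eef_pos": TCP position; "tcp_rot": TCP orientation; "contact_force": force on the tool from outside, world axes, zero at the start; "wrist_torque": the same for the moment, N m; "opening": opening from 0.0 (shut) to 1.0 (fully open).
Only numpy, scipy, OpenCV 4.12 (cv2) and the standard library are available. Lean on these libraries where they do the work, as an engineer would, in place of code of your own. Each camera call takes 0.05 s, during which the arm holds its last target. There are 200 camera calls.

## Working session

There is one attempt and no reset: what is moved stays moved. The work goes in short steps, Python scripts to look and compute and a tool call to move; the robot and the scene stay as the last step left them, time stands still between calls to the robot, and variables do not carry over. Pictures are saved under pics/ and viewed, about 8 in all and at most 12, crops included, and the job is handed in when it is done.

Besides the shell and the picture viewer there is one more tool, called in YAML: its name, and indented under it one key for each argument. apply_moves: Moves the arm, as the interface text tells. Its arguments: {"type":"object","properties":{"plan":{"type":"string"},"squeeze":{"type":"number"}},"required":["plan"]}

```bash
mkdir -p pics; python3 - <<'E'
from rig import r
import cv2
for n in("side","top"):
    f=r.grab_frame(n);cv2.imwrite(f"pics/{n}0.png",f);c=r.get_calibration(n)
    print(n,c)
print(r.sense())
E
```

```text
side {'vertical_fov': 44.0311703021423, 'cx': 321.34381136559864, 'cy': 198.86148562506114, 'R': array([[-0.98168731, -0.18960858, -0.01840155],
       [-0.11181005,  0.65169637, -0.75019354],
       [ 0.15423536, -0.734398  , -0.6609622 ]]), 't': array([ 465.61018859,  195.01668161, 1747.93105934])}
top {'vertical_fov': 52.526726789741815, 'cx': 320.1933032904814, 'cy': 202.28626196965058, 'R': array([[ 0.02634573, -0.99953975,  0.0150398 ],
       [-0.98014807, -0.02878627, -0.19616602],
       [ 0.19650868, -0.00957309, -0.98045535]]), 't': array([ -56.39546302,  527.5127545 , 1431.79066045])}
{'clock': 0.1, 'qpos': array([ 1.21661525e+00,  3.53616451e-01,  1.63408166e+00, -2.54143568e-05,
        1.15523074e+00, -2.41334912e-03]), 'qvel': array([ 0.00123438, -0.00282809, -0.00312515,  0.00032764, -0.0027217 ,
        0.00077371]), 'joint_efforts': array([-1.69370836e-03, -6.06351972e+01, -3.42814744e+01, -1.07444362e-04,
        4.00351521e-03, -1.61042294e-05]), 'eef_pos': array([215.20668805, 586.2972674 , 230.60393947]), 'tcp_rot': array([-1.57213258e+00, -2.00127748e-05, -3.51757438e-01]), 'contact_force': array([-0.04799106, -0.24256888, -0.00700502]), 'wrist_torque': array([-0.01881522, -0.00793437,  0.02323503]), 'opening': 0.997400330644427}
```

View pics/top0.png

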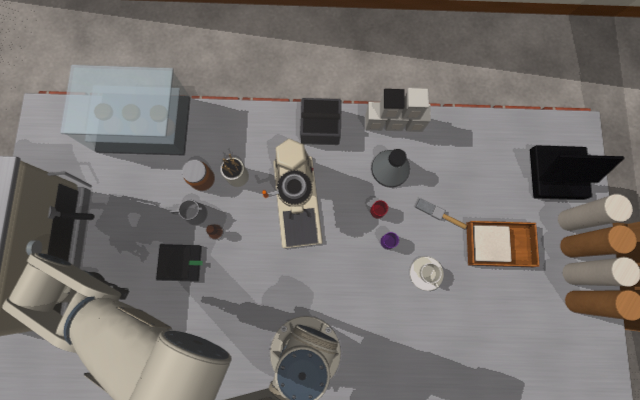

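View pics/side0.png

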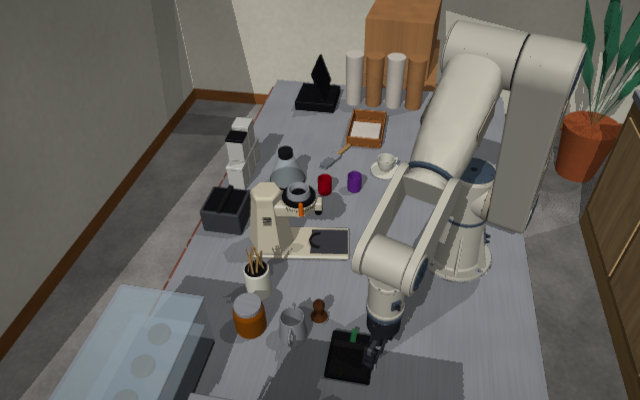

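```bash
cat > h.py <<'E'
from rig import r
import cv2, numpy as np
def cal(n):
    c=r.get_calibration(n); f=200/np.tan(np.radians(c["vertical_fov"]/2)); return c,f
def ray(n,u,v):
    c,f=cal(n); R,t=np.array(c["R"]),np.array(c["t"])
    return -R.T@t, R.T@np.array([(u-c["cx"])/f,(v-c["cy"])/f,1])
def plane(n,u,v,z):
    o,d=ray(n,u,v); return o+d*(z-o[2])/d[2]
def tri(p,q):
    (o1,d1),(o2,d2)=ray("top",*p),ray("side",*q)
    s=np.linalg.lstsq(np.c_[d1,-d2],o2-o1,rcond=None)[0]
    a,b=o1+d1*s[0],o2+d2*s[1]; return (a+b)/2,np.linalg.norm(a-b)
def proj(n,X):
    c,f=cal(n); p=c["R"]@np.asarray(X,float)+c["t"]; return f*p[:2]/p[2]+[c["cx"],c["cy"]]
def blobs(img,lo,hi,amin=8):
    m=cv2.inRange(cv2.cvtColor(img,cv2.COLOR_BGR2HSV),lo,hi)
    k,l,s,c=cv2.connectedComponentsWithStats(m)
    return [(s[i].tolist(),c[i].round(1).tolist()) for i in range(1,k) if s[i][4]>=amin],m
E
python3 - <<'E'
from h import *
t=cv2.imread("pics/top0.png");s=cv2.imread("pics/side0.png")
for n,i in(("top",t),("side",s)):
    for k,lo,hi in(("orange",(5,200,150),(18,255,255)),("red",(172,150,60),(180,255,255)),("red0",(0,200,60),(3,255,255)),("purple",(125,100,40),(150,255,255))):
        print(n,k,blobs(i,lo,hi)[0])
a=cv2.resize(t[125:265,225:425],None,fx=4,fy=4,interpolation=cv2.INTER_CUBIC)
cv2.imwrite("pics/topc.png",a)
b=cv2.resize(s[140:340,190:390],None,fx=3,fy=3,interpolation=cv2.INTER_CUBIC)
cv2.imwrite("pics/sidec.png",b)
E
```

```text
top orange [([263, 191, 3, 3, 8], [263.9, 191.9])]
top red [([371, 201, 17, 15, 157], [378.3, 209.1])]
top red0 []
top purple [([381, 232, 18, 16, 215], [389.4, 240.1])]
side orange [([299, 203, 4, 13, 40], [300.0, 209.2])]
side red [([318, 174, 14, 22, 258], [324.1, 184.3])]
side red0 []
side purple [([348, 171, 14, 22, 260], [354.1, 181.5])]
```

View pics/topc.png

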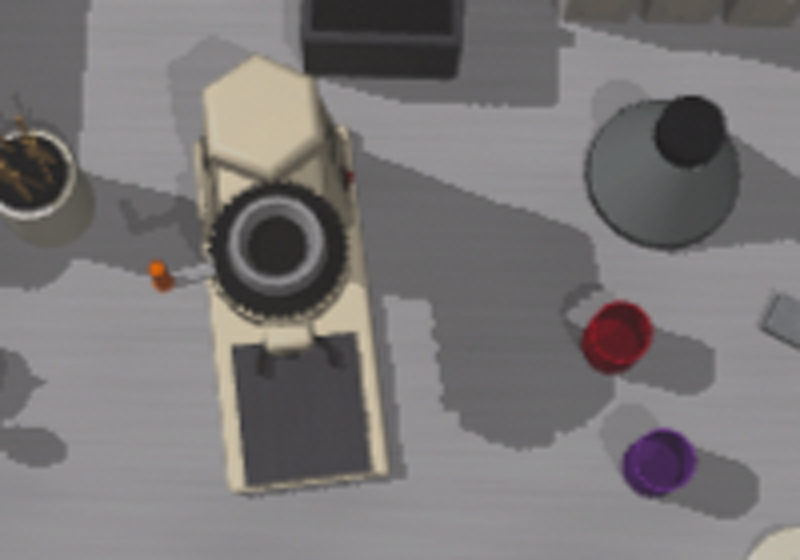

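View pics/sidec.png

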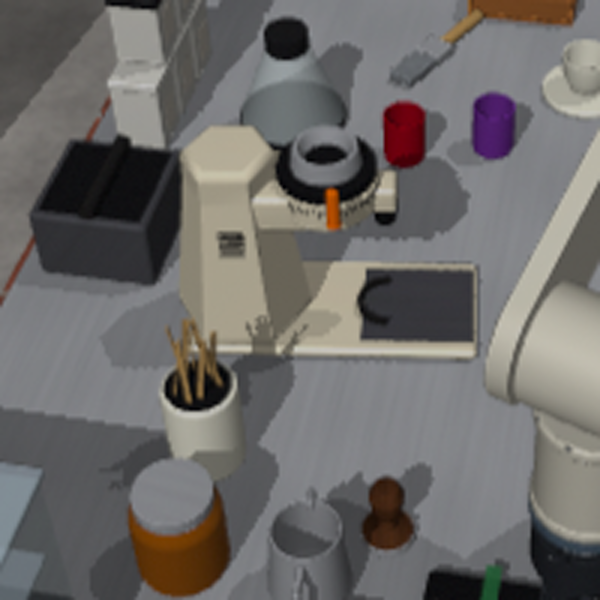

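```bash
python3 - <<'E'
from h import *
t=cv2.imread("pics/top0.png");s=cv2.imread("pics/side0.png")
# deck corners (hand-seen, crop px) onto z=20
for p in((245,486),(373,473),(232,346),(359,334)):
    print("deck",plane("top",225+(p[0]+.5)/4-.5,125+(p[1]+.5)/4-.5,20).round(1))
for p in((231,492),(388,473)): print("foot",plane("top",225+(p[0]+.5)/4-.5,125+(p[1]+.5)/4-.5,20).round(1))
# throat ring: bright/grey annulus outer & inner
up=cv2.resize(t[125:265,225:425],None,fx=4,fy=4,interpolation=cv2.INTER_CUBIC)
g=cv2.cvtColor(up,cv2.COLOR_BGR2GRAY)
w=np.zeros_like(g);cv2.circle(w,(276,243),58,255,-1)
m=((g>105)&(w>0)).astype(np.uint8)
cs,_=cv2.findContours(m,cv2.RETR_CCOMP,cv2.CHAIN_APPROX_NONE)
for c in cs:
    if len(c)>60:
        e=cv2.fitEllipse(c);print(e,plane("top",225+(e[0][0]+.5)/4-.5,125+(e[0][1]+.5)/4-.5,265).round(1))
# collar dark disc
m2=((g<75)).astype(np.uint8)
cs,_=cv2.findContours(m2,cv2.RETR_EXTERNAL,cv2.CHAIN_APPROX_NONE)
for c in cs:
    if len(c)>150:
        e=cv2.fitEllipse(c);print("dark",e,plane("top",225+(e[0][0]+.5)/4-.5,125+(e[0][1]+.5)/4-.5,243).round(1))
bt,mt=blobs(t,(3,150,80),(22,255,255),5);bs,ms=blobs(s,(3,150,80),(22,255,255),5)
print([b for b in bt if 255<b[1][0]<275 and 180<b[1][1]<205],[b for b in bs if 290<b[1][0]<310 and 190<b[1][1]<230])
print("tab top",tri((225+158.5/4-.5,125+269.5/4-.5),(300,203.5)))
print(plane("top",225+158.5/4-.5,125+269.5/4-.5,284))
# cups: rim z=72 ellipse from mask outer hull; and side tri
for n,lo,hi in(("red",(165,120,30),(180,255,255)),("pur",(125,80,30),(150,255,255))):
    for cam,i in(("top",t),("side",s)):
        b,mm=blobs(i,lo,hi,80);print(n,cam,b,plane(cam,*b[0][1],36).round(1))
E
```

```text
deck [368.1  79.3  20. ]
deck [383.3 -37.5  20. ]
deck [497.8  96.9  20. ]
deck [512.6 -20.9  20. ]
foot [362.3  91.8  20. ]
foot [383.7 -51.3  20. ]
((275.5993347167969, 241.25816345214844), (87.40314483642578, 91.76272583007812), 75.20613098144531) [539.6  45.9 265. ]
((273.4208068847656, 241.45016479492188), (70.96041107177734, 75.53392028808594), 160.65097045898438) [539.4  47.6 265. ]
dark ((658.4544067382812, 463.3658142089844), (61.32121658325195, 72.25801086425781), 61.71596908569336) [ 375.1 -259.3  243. ]
dark ((300.6501770019531, 409.6082763671875), (140.41786193847656, 154.66708374023438), 176.01641845703125) [409.6  22.2 243. ]
dark ((615.4204711914062, 338.19525146484375), (62.373260498046875, 75.81300354003906), 44.290283203125) [ 473.8 -225.7  243. ]
dark ((278.4554138183594, 248.7333221435547), (133.74659729003906, 135.830078125), 75.8690185546875) [538.9  44.7 243. ]
dark ((29.849843978881836, 173.5109100341797), (70.20616149902344, 74.02202606201172), 140.63192749023438) [595.2 247.4 243. ]
dark ((664.2975463867188, 176.24290466308594), (132.18634033203125, 154.22964477539062), 42.010093688964844) [ 608.6 -265.7  243. ]
dark ((383.54803466796875, 37.97129440307617), (87.39446258544922, 193.1387176513672), 90.30056762695312) [719.7 -34.8 243. ]
[([262, 190, 6, 7, 23], [264.5, 193.2])] [([298, 203, 6, 14, 60], [300.4, 209.2])]
tab top (array([510.7157092 , 134.9086575 , 281.76669827]), np.float64(0.010696435837497836))
[510.22301913 134.61339947 284.        ]
red top [([371, 200, 17, 18, 225], [378.8, 208.7])] [ 514.4 -259.3   36. ]
red side [([318, 174, 14, 22, 274], [324.4, 184.4])] [ 511.2 -259.5   36. ]
pur top [([381, 232, 18, 17, 234], [389.5, 240.2])] [ 398.7 -298.2   36. ]
pur side [([347, 171, 15, 22, 274], [354.2, 181.3])] [ 395.7 -299.1   36. ]
```

```bash
cat >> h.py <<'E'
from scipy.spatial.transform import Rotation as Ro, Slerp
AX=np.array([539.7,44.,268.]); G=np.radians(7.4)
def tool(yaw,tilt=0): # deg; tilt>0: tip points forward along heading
    # tool y = down tilted to heading (yaw), tool z horizontal (left of heading)
    return Ro.from_euler("z",yaw,degrees=True)*Ro.from_euler("x",-90,degrees=True)*Ro.from_euler("z",0,degrees=True) if tilt==0 else Ro.from_euler("z",yaw,degrees=True)*Ro.from_euler("y",-tilt,degrees=True)*Ro.from_euler("x",-90,degrees=True)
def now():
    s=r.sense(); return np.array(s["eef_pos"]),Ro.from_euler("xyz",s["tcp_rot"]),s
def rows(P,R,n=None):
    p,R0,s=now(); P=np.asarray(P,float)
    ang=np.degrees((R0.inv()*R).magnitude())
    n=n or int(np.ceil(max(np.linalg.norm(P-p)/40,ang/7,1)))
    S=Slerp([0,1],Ro.concatenate([R0,R]))
    for i in range(n):
        A,B=S(i/n),S((i+1)/n)
        d=A.inv().apply((P-p)/n)/10; w=np.degrees((A.inv()*B).as_rotvec())
        print(*d.round(2),*w.round(1),"G;",end=" ")
    print("\n",n,"rows; t",round(s["clock"],2),"at",p.round(1),"F",np.round(s["contact_force"],1))
E
python3 - <<'E'
from h import *
print("hopper",plane("top",225+664/4,125+172/4,0).round(1))
rows([510.5,134.8,325],tool(-72.2))
E
```

```text
hopper [ 682.8 -312.6    0. ]
3.09 -0.67 -2.3 0.0 3.7 0.0 G; 3.23 -0.67 -2.1 0.0 3.7 0.0 G; 3.36 -0.67 -1.88 0.0 3.7 0.0 G; 3.48 -0.67 -1.66 0.0 3.7 0.0 G; 3.58 -0.67 -1.43 0.0 3.7 0.0 G; 3.66 -0.67 -1.2 0.0 3.7 0.0 G; 3.73 -0.67 -0.96 0.0 3.7 0.0 G; 3.79 -0.67 -0.71 0.0 3.7 0.0 G; 3.83 -0.67 -0.46 0.0 3.7 0.0 G; 3.85 -0.67 -0.22 0.0 3.7 0.0 G; 3.85 -0.67 0.03 0.0 3.7 0.0 G; 3.84 -0.67 0.28 0.0 3.7 0.0 G; 3.82 -0.67 0.53 0.0 3.7 0.0 G; 3.77 -0.67 0.78 0.0 3.7 0.0 G; 
 14 rows; t 0.1 at [215.2 586.3 230.6] F [-0.  -0.2 -0. ]
```

apply_moves:
  plan: "3.1 -2 -2.3 0 3.7 0 0; 3.2 -2 -2.1 0 3.7 0 0; 3.4 -2 -1.9 0 3.7 0 0; 3.5 -2 -1.7 0 3.7 0 0.3; 3.6 -1 -1.4 0 3.7 0 0.5; 3.7 -0.4 -1.2 0 3.7 0 0.72; 3.7 0 -1 0 3.7 0 0.72; 3.8 0 -0.7 0 3.7 0 0.72; 3.8 0 -0.5 0 3.7 0 0.72; 3.8 0 -0.2 0 3.7 0 0.72; 3.8 0 0 0 3.7 0 0.72; 3.8 0 0.3 0 3.7 0 0.72; 3.8 0 0.5 0 3.7 0 0.72; 3.8 0 0.8 0 3.7 0 0.72; 0 0 0 0 0 0 0.72"
  squeeze: 20

```text
clock: 1.6
eef_pos: [511.7, 112.3, 325.3]
tcp_rot: [-1.575, -0.006, -1.29]
contact_force: [-0.1, 1.0, 0.5]
opening: 0.278
```

```bash
python3 - <<'E'
from h import *
rows([510.5,134.8,305],tool(-72.2)); s=now()[2]; print(s["opening"],s["tcp_rot"],s["qpos"])
E
```

```text
-2.21 2.01 0.51 0.3 -1.7 0.3 G; 
 1 rows; t 1.6 at [511.7 112.3 325.3] F [-0.1  1.   0.5]
0.278091904388596 [-1.57544692 -0.00601598 -1.29002034] [ 0.21723845  0.11547984  1.72989368 -0.00653643  1.30048394 -0.06176467]
```

apply_moves:
  plan: "-2.2 1.5 0.5 0.3 -1.7 0.3 0.72; 0 0 0 0 0 0 0.72; 0 0 0 0 0 0 0.72"

```text
clock: 1.9
eef_pos: [510.2, 134.0, 309.2]
tcp_rot: [-1.572, -0.0, -1.262]
contact_force: [1.2, 0.2, -0.1]
opening: 0.28
```

```bash
python3 - <<'E'
from h import *
rows([510.5,134.8,290],tool(-72.2)); s=now()[2]; print(s["opening"])
f=r.grab_frame("side"); cv2.imwrite("pics/s1.png",cv2.resize(f[150:250,240:360],None,fx=5,fy=5,interpolation=cv2.INTER_CUBIC))
f=r.grab_frame("top"); cv2.imwrite("pics/t1.png",cv2.resize(f[140:240,210:330],None,fx=5,fy=5,interpolation=cv2.INTER_CUBIC))
E
```

```text
-0.07 1.92 0.06 0.1 -0.1 0.0 G; 
 1 rows; t 1.9 at [510.2 134.  309.2] F [ 1.2  0.2 -0.1]
0.2800356362202143
```

View pics/s1.png

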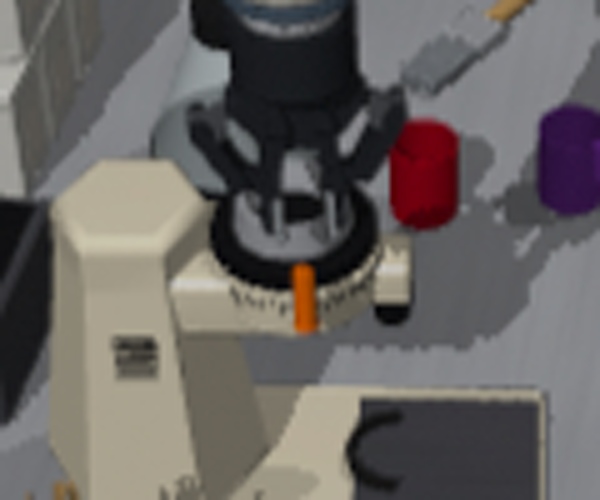

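The picture shows the pads at crop x≈277 and 330, straddling the orange tab (crop 303, 300). Lowering.

apply_moves:
  plan: "0 1.5 0 0 0 0 0.72; 0 1.5 0 0 0 0 0.72; 0 1.3 0 0 0 0 0.72; 0 0.7 0 0 0 0 0.72; 0 0 0 0 0 0 0.72; 0 0 0 0 0 0 0.72"

```text
clock: 2.6
eef_pos: [510.7, 134.5, 260.2]
tcp_rot: [-1.568, -0.001, -1.261]
contact_force: [0.1, 0.1, -0.6]
opening: 0.279
```

```bash
cat >> h.py <<'E'
def st():
    p,R,s=now(); d=(p-AX)[:2]; ph=np.arctan2(d[1],d[0])
    lev=180+7.4-np.degrees(ph) # deg left of front
    z=R.apply([0,0,1]); f=np.array(s["contact_force"])
    yaw=np.degrees(s["tcp_rot"][2]); want=np.degrees(ph)-180
    print("t %.2f lever-ang %.1f r %.1f z %.1f yawerr %.1f op %.3f F"%(s["clock"],lev,np.hypot(*d),p[2],yaw-want,s["opening"]),f.round(1),"F tool",R.inv().apply(f).round(1))
E
python3 -c "
from h import *
st()"
```

```text
t 2.60 lever-ang 79.6 r 95.0 z 260.2 yawerr -0.0 op 0.279 F [ 0.1  0.1 -0.6] F tool [-0.   0.6  0.1]
```

apply_moves:
  plan: "0 0 -0.25 0 -1.5 0 0.72; 0 0 -0.25 0 -1.5 0 0.72; 0 0 -0.25 0 -1.5 0 0.72; 0 0 -0.15 0 -0.9 0 0.72"

```text
clock: 3.0
eef_pos: [506.2, 132.3, 262.2]
tcp_rot: [-1.557, -0.003, -1.158]
contact_force: [7.7, 2.5, -4.5]
opening: 0.283
```

```bash
python3 -c "
from h import *
st()"
```

```text
t 3.00 lever-ang 76.6 r 94.4 z 262.2 yawerr 2.9 op 0.283 F [ 7.7  2.5 -4.5] F tool [0.8 4.6 8. ]
```

apply_moves:
  plan: "-0.05 0.1 -0.3 0.3 0 0 0.72; 0 0.1 -0.3 0.3 0 0 0.72"

```text
clock: 3.2
eef_pos: [503.4, 131.1, 261.6]
tcp_rot: [-1.539, -0.004, -1.155]
contact_force: [0.6, 0.6, -1.5]
opening: 0.282
```

```bash
python3 -c "
from h import *
st()"
```

```text
t 3.20 lever-ang 74.8 r 94.3 z 261.6 yawerr 1.2 op 0.282 F [ 0.6  0.6 -1.5] F tool [-0.3  1.5  0.8]
```

apply_moves:
  plan: "0 0.1 -0.35 -0.9 -1.5 0 0.72; 0 0.1 -0.35 -0.9 -1.5 0 0.72; 0 0 0 0 0 0 0.72; 0 0 0 0 0 0 0.72"

```text
clock: 3.6
eef_pos: [497.9, 128.4, 260.9]
tcp_rot: [-1.569, -0.006, -1.095]
contact_force: [3.8, 0.9, -2.0]
opening: 0.281
```

```bash
python3 - <<'E'
from h import *
st(); f=r.grab_frame("side"); b,m=blobs(f,(3,150,80),(22,255,255),5); print([x for x in b if 285<x[1][0]<340 and 190<x[1][1]<230])
for a in (79.6,70.6,61.6):
    th=np.radians(187.4-a); print(a,proj("side",AX+[95*np.cos(th),95*np.sin(th),0]).round(1))
E
```

```text
t 3.60 lever-ang 71.0 r 94.2 z 260.9 yawerr 0.9 op 0.281 F [ 3.8  0.9 -2. ] F tool [0.9 2.  3.8]
[([302, 202, 6, 14, 55], [304.3, 209.1])]
79.6 [300.3 206.7]
70.6 [304.9 206. ]
61.6 [309.4 204.8]
```

apply_moves:
  plan: "0 0 0 0 0 0 0.72; 0 0 0 0 0 0 0.72"

```text
clock: 3.85
eef_pos: [498.0, 128.4, 260.8]
tcp_rot: [-1.569, -0.006, -1.096]
contact_force: [3.3, 0.9, -0.1]
opening: 0.278
```

```bash
python3 - <<'E'
from h import *
st(); f=r.grab_frame("side"); cv2.imwrite("pics/s2.png",cv2.resize(f[160:240,250:350],None,fx=7,fy=7,interpolation=cv2.INTER_CUBIC))
E
```

```text
t 3.85 lever-ang 71.1 r 94.2 z 260.8 yawerr 1.0 op 0.278 F [ 3.3  0.9 -0.1] F tool [0.7 0.1 3.3]
```

View pics/s2.png

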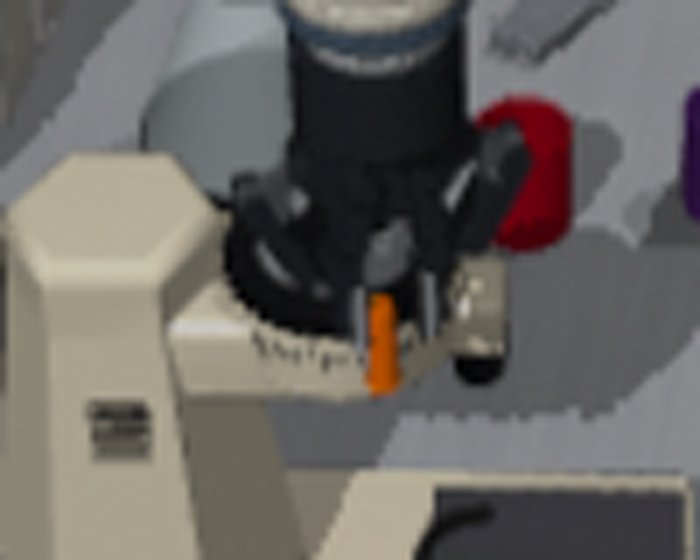

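apply_moves:
  plan: "0 0.05 -0.2 0 -0.7 0 0.72; 0 0 -0.2 0 -0.7 0 0.72; 0 0 0 0 0 0 0.72"

```text
clock: 4.2
eef_pos: [496.1, 127.3, 260.9]
tcp_rot: [-1.564, -0.006, -1.069]
contact_force: [5.1, 1.4, -4.5]
opening: 0.281
```

```bash
cat >> h.py <<'E'
def tab():
    f=r.grab_frame("side"); b,m=blobs(f,(3,150,80),(22,255,255),5)
    c=[x for x in b if 290<x[1][0]<345 and 185<x[1][1]<230]
    from scipy.optimize import brentq
    for x in c:
        u=x[1][0]
        g=lambda a:proj("side",AX+[95*np.cos(np.radians(187.4-a)),95*np.sin(np.radians(187.4-a)),0])[0]-u
        print("tab blob",x, "ang %.1f"%brentq(g,15,105))
E
python3 - <<'E'
from h import *
st(); tab()
E
```

```text
t 4.20 lever-ang 69.8 r 94.0 z 260.9 yawerr 1.1 op 0.281 F [ 5.1  1.4 -4.5] F tool [1.2 4.6 5.1]
tab blob ([303, 202, 5, 14, 59], [304.9, 208.9]) ang 70.7
```

apply_moves:
  plan: "0 0.05 -0.2 0 -0.6 0 0.72; 0 0 -0.2 0 -0.6 0 0.72; 0 0 0 0 0 0 0.72; 0 0 0 0 0 0 0.72"

```text
clock: 4.65
eef_pos: [491.4, 125.2, 260.1]
tcp_rot: [-1.566, -0.005, -1.046]
contact_force: [0.2, -0.5, 0.5]
opening: 0.277
```

```bash
python3 - <<'E'
from h import *
st(); tab()
E
```

```text
t 4.65 lever-ang 66.6 r 94.4 z 260.1 yawerr -0.7 op 0.277 F [ 0.2 -0.5  0.5] F tool [ 0.5 -0.5 -0.1]
tab blob ([306, 201, 5, 14, 60], [308.1, 207.6]) ang 64.3
```

apply_moves:
  plan: "0 0 -0.2 0 -1.2 0 0.72; 0 0 -0.2 0 -1.2 0 0.72; 0 0 0 0 0 0 0.72; 0 0 0 0 0 0 0.72"

```text
clock: 5.1
eef_pos: [486.5, 122.5, 259.4]
tcp_rot: [-1.569, -0.005, -1.0]
contact_force: [0.3, -0.2, 1.0]
opening: 0.28
```

```bash
python3 - <<'E'
from h import *
st(); tab()
E
```

```text
t 5.10 lever-ang 63.3 r 94.8 z 259.4 yawerr -1.5 op 0.280 F [ 0.3 -0.2  1. ] F tool [ 0.3 -1.   0.1]
tab blob ([306, 201, 6, 14, 55], [308.5, 208.0]) ang 63.5
```

apply_moves:
  plan: "0 0 -0.2 0 -1.5 0 0.72; 0 0 -0.2 0 -1.2 0 0.72; 0 0 -0.2 0 -1.2 0 0.72; 0 0 0 0 0 0 0.72; 0 0 0 0 0 0 0.72"

```text
clock: 5.65
eef_pos: [485.5, 120.9, 260.3]
tcp_rot: [-1.559, -0.007, -0.924]
contact_force: [4.0, 2.4, -2.6]
opening: 0.28
```

```bash
python3 - <<'E'
from h import *
st(); tab()
E
```

```text
t 5.65 lever-ang 62.2 r 94.1 z 260.3 yawerr 1.9 op 0.280 F [ 4.   2.4 -2.6] F tool [0.5 2.7 4.6]
tab blob ([307, 201, 5, 14, 51], [309.1, 208.3]) ang 62.3
```

apply_moves:
  plan: "-0.05 0.05 -0.3 0 0 0 0.72; 0 0 -0.3 0 0 0 0.72; 0 0 0 0 0 0 0.72; 0 0 0 0 0 0 0.72"

```text
clock: 6.1
eef_pos: [481.7, 118.5, 260.5]
tcp_rot: [-1.555, -0.008, -0.922]
contact_force: [1.3, 1.0, -1.1]
opening: 0.281
```

```bash
python3 - <<'E'
from h import *
st(); tab()
E
```

```text
t 6.10 lever-ang 59.5 r 94.4 z 260.5 yawerr -0.7 op 0.281 F [ 1.3  1.  -1.1] F tool [-0.   1.1  1.6]
tab blob ([309, 201, 4, 14, 52], [310.5, 207.5]) ang 59.3
```

apply_moves:
  plan: "0 0.05 -0.2 -0.5 -1.2 0 0.72; 0 0.05 -0.2 -0.5 -1.2 0 0.72; 0 0 0 0 0 0 0.72; 0 0 0 0 0 0 0.72"

```text
clock: 6.55
eef_pos: [477.1, 115.2, 259.0]
tcp_rot: [-1.578, -0.007, -0.875]
contact_force: [-0.3, 0.0, -0.1]
opening: 0.279
```

```bash
python3 - <<'E'
from h import *
st(); tab()
E
```

```text
t 6.55 lever-ang 56.1 r 94.8 z 259.0 yawerr -1.5 op 0.279 F [-0.3  0.  -0.1] F tool [-0.2  0.1 -0.2]
tab blob ([311, 200, 5, 14, 55], [312.7, 206.6]) ang 54.6
```

apply_moves:
  plan: "0 0 -0.25 0 -1.5 0 0.72; 0 0 -0.25 0 -1.5 0 0.72; 0 0 -0.25 0 -1.2 0 0.72; 0 0 0 0 0 0 0.72; 0 0 0 0 0 0 0.72"

```text
clock: 7.1
eef_pos: [474.0, 111.8, 259.5]
tcp_rot: [-1.57, -0.009, -0.794]
contact_force: [3.1, 3.8, -2.8]
opening: 0.284
```

```bash
python3 - <<'E'
from h import *
st(); tab()
E
```

```text
t 7.10 lever-ang 53.3 r 94.4 z 259.5 yawerr 0.4 op 0.284 F [ 3.1  3.8 -2.8] F tool [-0.6  2.8  4.8]
tab blob ([311, 200, 6, 14, 45], [313.5, 207.4]) ang 52.8
```

apply_moves:
  plan: "0 0 -0.3 0 0 0 0.72; 0 0 -0.3 0 -0.3 0 0.72; 0 0 0 0 0 0 0.72; 0 0 0 0 0 0 0.72"

```text
clock: 7.55
eef_pos: [469.5, 107.9, 259.7]
tcp_rot: [-1.568, -0.008, -0.786]
contact_force: [-0.8, 0.4, -1.2]
opening: 0.278
```

```bash
python3 - <<'E'
from h import *
st(); tab()
E
```

```text
t 7.55 lever-ang 49.7 r 94.9 z 259.7 yawerr -2.7 op 0.278 F [-0.8  0.4 -1.2] F tool [-0.9  1.2 -0.3]
tab blob ([314, 198, 5, 15, 50], [315.9, 205.8]) ang 47.1
```

apply_moves:
  plan: "0 0 -0.22 0 -2 0 0.72; 0 0 -0.2 0 -2 0 0.72; 0 0 0 0 0 0 0.72"

```text
clock: 7.9
eef_pos: [465.9, 104.3, 259.5]
tcp_rot: [-1.571, -0.008, -0.713]
contact_force: [0.5, -0.1, -0.5]
opening: 0.283
```

apply_moves:
  plan: "0 0 -0.25 0 -1.5 0 0.72; 0 0 -0.2 0 -1.2 0 0.72; 0 0 -0.2 0 -1 0 0.72; 0 0 0 0 0 0 0.72; 0 0 0 0 0 0 0.72"

```text
clock: 8.4
eef_pos: [464.8, 102.0, 259.8]
tcp_rot: [-1.562, -0.01, -0.645]
contact_force: [2.1, 2.2, -1.9]
opening: 0.281
```

```bash
python3 - <<'E'
from h import *
st(); tab()
E
```

```text
t 8.40 lever-ang 45.2 r 94.7 z 259.8 yawerr 0.8 op 0.281 F [ 2.1  2.2 -1.9] F tool [0.3 2.  3. ]
tab blob ([315, 198, 5, 14, 39], [317.1, 205.8]) ang 44.1
```

apply_moves:
  plan: "0 0 -0.25 0 -0.2 0 0.72; 0 0 0 0 0 0 0.72; 0 0 0 0 0 0 0.72"

```text
clock: 8.75
eef_pos: [464.7, 101.8, 260.0]
tcp_rot: [-1.556, -0.01, -0.641]
contact_force: [2.0, 2.4, -3.1]
opening: 0.281
```

```bash
python3 - <<'E'
from h import *
st(); tab()
E
```

```text
t 8.75 lever-ang 45.1 r 94.7 z 260.0 yawerr 1.0 op 0.281 F [ 2.   2.4 -3.1] F tool [0.2 3.1 3. ]
tab blob ([315, 198, 5, 14, 38], [317.1, 205.9]) ang 44.1
```

apply_moves:
  plan: "0 0 -0.3 -0.3 0 0 0.72; 0 0 -0.3 -0.2 0 0 0.72"

```text
clock: 9.0
eef_pos: [463.0, 99.6, 260.2]
tcp_rot: [-1.558, -0.01, -0.641]
contact_force: [8.4, 13.8, -8.8]
opening: 0.279
```

```bash
python3 - <<'E'
from h import *
st(); tab()
E
```

```text
t 9.00 lever-ang 43.3 r 94.8 z 260.2 yawerr -0.8 op 0.279 F [ 8.4 13.8 -8.8] F tool [-1.6  9.  16. ]
tab blob ([315, 198, 6, 14, 42], [317.9, 205.9]) ang 42.0
```

apply_moves:
  plan: "0 0 0 0 0 0 0.72; 0 0 0 0 0 0 0.72; 0 0 0 0 0 0 0.72; 0 0 0.1 0 0 0 0.72; 0 0 0 0 0 0 0.72; 0 0 0 0 0 0 0.72"

```text
clock: 9.65
eef_pos: [465.2, 102.3, 260.3]
tcp_rot: [-1.553, -0.011, -0.64]
contact_force: [1.4, 2.5, -1.2]
opening: 0.282
```

```bash
python3 - <<'E'
from h import *
st(); tab()
E
```

```text
t 9.65 lever-ang 45.5 r 94.6 z 260.3 yawerr 1.4 op 0.282 F [ 1.4  2.5 -1.2] F tool [-0.4  1.3  2.8]
tab blob ([315, 198, 5, 14, 39], [317.1, 206.1]) ang 44.1
```

apply_moves:
  plan: "0 0 0.25 -0.9 0 0 0.72; 0 0 0.25 0 1 0 0.72; 0 0 0.2 0 1 0 0.72; 0 0 0 0 0 0 0.72; 0 0 0 0 0 0 0.72"

```text
clock: 10.2
eef_pos: [468.8, 107.5, 260.2]
tcp_rot: [-1.573, -0.01, -0.678]
contact_force: [0.9, 0.3, -0.1]
opening: 0.279
```

```bash
python3 - <<'E'
from h import *
st(); tab()
E
```

```text
t 10.20 lever-ang 49.2 r 95.2 z 260.2 yawerr 3.0 op 0.279 F [ 0.9  0.3 -0.1] F tool [0.5 0.1 0.8]
tab blob ([315, 198, 5, 14, 50], [316.8, 205.2]) ang 44.9
```

apply_moves:
  plan: "0 0 0.2 0 2 0 0.72; 0 0 0.2 0 2 0 0.72; 0 0 0 0 0 0 0.72; 0 0 0 0 0 0 0.72"

```text
clock: 10.65
eef_pos: [470.9, 110.2, 260.1]
tcp_rot: [-1.572, -0.01, -0.749]
contact_force: [-0.2, -0.4, -0.4]
opening: 0.283
```

```bash
python3 - <<'E'
from h import *
st(); tab()
E
```

```text
t 10.65 lever-ang 51.3 r 95.5 z 260.1 yawerr 1.0 op 0.283 F [-0.2 -0.4 -0.4] F tool [ 0.1  0.4 -0.5]
tab blob ([315, 198, 5, 14, 56], [316.6, 204.9]) ang 45.4
```

apply_moves:
  plan: "0 0 0.25 0 1.2 0 0.72; 0 0 0.25 0 1 0 0.72; 0 0 0.25 0 0.5 0 0.72; 0 0 0 0 0 0 0.72; 0 0 0 0 0 0 0.72"

```text
clock: 11.2
eef_pos: [473.4, 112.8, 259.6]
tcp_rot: [-1.581, -0.01, -0.8]
contact_force: [-3.5, -4.4, 3.6]
opening: 0.278
```

```bash
python3 - <<'E'
from h import *
st(); tab()
E
```

```text
t 11.20 lever-ang 53.5 r 95.6 z 259.6 yawerr 0.2 op 0.278 F [-3.5 -4.4  3.6] F tool [ 0.8 -3.5 -5.6]
tab blob ([314, 198, 5, 15, 59], [315.6, 205.3]) ang 47.8
```

apply_moves:
  plan: "0 0 0.3 0.2 0.2 0 0.72; 0 0 0.3 0.2 0.4 0 0.72; 0 0 0 0 0 0 0.72; 0 0 0 0 0 0 0.72"

```text
clock: 11.65
eef_pos: [477.5, 117.0, 259.6]
tcp_rot: [-1.575, -0.009, -0.811]
contact_force: [0.2, 1.1, -0.8]
opening: 0.281
```

```bash
python3 - <<'E'
from h import *
st(); tab()
E
```

```text
t 11.65 lever-ang 57.0 r 95.9 z 259.6 yawerr 3.1 op 0.281 F [ 0.2  1.1 -0.8] F tool [-0.6  0.8  0.9]
tab blob ([311, 200, 5, 14, 49], [313.0, 207.1]) ang 53.9
```

apply_moves:
  plan: "0.05 0 0.25 0 2.5 0 0.72; 0.05 0 0.25 0 2.5 0 0.72; 0 0 0.25 0 1 0 0.72; 0 0 0.25 0 0.8 0 0.72; 0 0 0.3 0.2 0.6 0 0.72; 0 0 0.3 0.2 0.6 0 0.72; 0 0 0 0 0 0 0.72; 0 0 0 0 0 0 0.72; 0 0 0 0 0 0 0.72"

```text
clock: 12.6
eef_pos: [490.1, 126.2, 259.3]
tcp_rot: [-1.569, -0.01, -0.953]
contact_force: [0.8, 0.8, 0.1]
opening: 0.278
```

```bash
python3 - <<'E'
from h import *
st(); tab()
E
```

```text
t 12.60 lever-ang 66.3 r 96.0 z 259.3 yawerr 4.3 op 0.278 F [0.8 0.8 0.1] F tool [-0.1 -0.1  1.1]
tab blob ([306, 201, 6, 14, 56], [308.4, 208.0]) ang 63.7
```

apply_moves:
  plan: "0.1 0 0.25 0 3 0 0.72; 0.05 0 0.25 0 3 0 0.72; 0 0 0.25 0 1.5 0 0.72; 0 0 0.25 0 1 0 0.72; 0 0 0.3 0.2 0.8 0 0.72; 0 0 0.3 0.2 0.8 0 0.72; 0 0 0 0 0 0 0.72; 0 0 0 0 0 0 0.72; 0 0 0 0 0 0 0.72"

```text
clock: 13.55
eef_pos: [503.5, 132.0, 259.1]
tcp_rot: [-1.565, -0.009, -1.134]
contact_force: [0.1, 0.1, -0.1]
opening: 0.28
```

```bash
python3 - <<'E'
from h import *
st(); tab()
E
```

```text
t 13.55 lever-ang 75.0 r 95.2 z 259.1 yawerr 2.6 op 0.280 F [ 0.1  0.1 -0.1] F tool [-0.   0.1  0.1]
tab blob ([302, 202, 5, 14, 60], [303.8, 209.1]) ang 72.8
```

Third notch (tab pixel 303.8, a further 4.6 px). Next click.

apply_moves:
  plan: "0.05 0 0.25 0 2.5 0 0.72; 0 0 0.25 0 2.5 0 0.72; 0 0 0.25 0 1.5 0 0.72; 0 0 0.25 0 1 0 0.72; 0 0 0.3 0.1 0.8 0 0.72; 0 0 0.3 0.1 0.8 0 0.72; 0 0 0 0 0 0 0.72; 0 0 0 0 0 0 0.72; 0 0 0 0 0 0 0.72"

```text
clock: 14.5
eef_pos: [516.1, 136.1, 258.7]
tcp_rot: [-1.567, -0.008, -1.297]
contact_force: [0.5, 0.2, -0.2]
opening: 0.279
```

```bash
python3 - <<'E'
from h import *
st(); tab()
E
```

```text
t 14.50 lever-ang 83.0 r 95.1 z 258.7 yawerr 1.3 op 0.279 F [ 0.5  0.2 -0.2] F tool [-0.1  0.2  0.5]
tab blob ([297, 203, 5, 14, 57], [299.0, 209.4]) ang 82.0
```

apply_moves:
  plan: "0.05 0 0.25 0 2.2 0 0.72; 0 0 0.25 0 2 0 0.72; 0 0 0.25 0 1.5 0 0.72; 0 0 0.25 0 1 0 0.72; 0 0 0.3 0.1 0.8 0 0.72; 0 0 0.3 0.1 0.8 0 0.72; 0 0 0 0 0 0 0.72; 0 0 0 0 0 0 0.72; 0 0 0 0 0 0 0.72"

```text
clock: 15.45
eef_pos: [529.7, 138.3, 258.4]
tcp_rot: [-1.568, -0.007, -1.447]
contact_force: [-0.4, 0.1, 0.0]
opening: 0.284
```

```bash
python3 - <<'E'
from h import *
st(); tab()
E
```

```text
t 15.45 lever-ang 91.3 r 94.9 z 258.4 yawerr 1.0 op 0.284 F [-0.4  0.1  0. ] F tool [-0.1 -0.  -0.4]
tab blob ([292, 203, 6, 14, 58], [294.3, 209.4]) ang 90.9
```

apply_moves:
  plan: "0 -1 0 0 0 0 0.72; 0 -2 0 0 0 0 0.72; 0 -3 0 0 0 0 0.72; 0 -3 0 0 0 0 0.72; 0 0 0 0 0 0 0.72"

```text
clock: 16.0
eef_pos: [529.2, 138.9, 353.8]
tcp_rot: [-1.568, -0.008, -1.447]
contact_force: [0.8, -0.8, 1.1]
opening: 0.279
```

```bash
python3 - <<'E'
from h import *
st(); tab()
R=tool(-27,45); y=R.apply([0,1,0]); P=np.array([512.8,-259.4,52])+24*y; print(P,P-90*y)
rows(P-90*y+[0,0,90],R)
E
```

```text
t 16.00 lever-ang 91.1 r 95.5 z 353.8 yawerr 0.8 op 0.279 F [ 0.8 -0.8  1.1] F tool [ 0.9 -1.1  0.7]
tab blob ([292, 202, 6, 15, 60], [294.4, 209.2]) ang 90.7
[ 527.92088213 -267.10447426   35.02943725] [ 471.21757415 -238.21269578   98.66904756]
3.32 1.51 -0.94 2.0 -4.8 -3.7 G; 3.13 1.68 -1.27 2.0 -4.8 -3.7 G; 2.89 1.83 -1.58 2.0 -4.8 -3.7 G; 2.63 1.94 -1.88 2.0 -4.8 -3.7 G; 2.33 2.03 -2.16 2.0 -4.8 -3.7 G; 2.0 2.09 -2.41 2.0 -4.8 -3.7 G; 1.65 2.12 -2.64 2.0 -4.8 -3.7 G; 1.29 2.12 -2.84 2.0 -4.8 -3.7 G; 0.91 2.09 -3.0 2.0 -4.8 -3.7 G; 0.51 2.03 -3.13 2.0 -4.8 -3.7 G; 0.12 1.94 -3.23 2.0 -4.8 -3.7 G; 
 11 rows; t 16.05 at [528.5 138.7 351.8] F [ 0.7 -0.2 -1. ]
```

```bash
python3 - <<'E'
from h import *
R=tool(-27,45); y=R.apply([0,1,0]); P=np.array([512.8,-259.4,52])+24*y
rows(P-90*y+[0,0,220],R,12)
E
```

```text
3.06 0.3 -0.86 1.8 -4.4 -3.4 G; 2.96 0.45 -1.11 1.8 -4.4 -3.4 G; 2.83 0.58 -1.34 1.8 -4.4 -3.4 G; 2.68 0.7 -1.58 1.8 -4.4 -3.4 G; 2.51 0.8 -1.8 1.8 -4.4 -3.4 G; 2.31 0.88 -2.01 1.8 -4.4 -3.4 G; 2.1 0.94 -2.21 1.8 -4.4 -3.4 G; 1.86 0.99 -2.39 1.8 -4.4 -3.4 G; 1.61 1.01 -2.56 1.8 -4.4 -3.4 G; 1.35 1.01 -2.71 1.8 -4.4 -3.4 G; 1.08 1.0 -2.83 1.8 -4.4 -3.4 G; 0.8 0.96 -2.93 1.8 -4.4 -3.4 G; 
 12 rows; t 16.05 at [528.5 138.7 351.8] F [ 0.7 -0.2 -1. ]
```

apply_moves:
  plan: "3.1 0.3 -0.9 1.8 -4.4 -3.4 0.5; 3 0.4 -1.1 1.8 -4.4 -3.4 0.2; 2.8 0.6 -1.3 1.8 -4.4 -3.4 0; 2.7 0.7 -1.6 1.8 -4.4 -3.4 0; 2.5 0.8 -1.8 1.8 -4.4 -3.4 0; 2.3 0.9 -2 1.8 -4.4 -3.4 0; 2.1 0.9 -2.2 1.8 -4.4 -3.4 0; 1.9 1 -2.4 1.8 -4.4 -3.4 0; 1.6 1 -2.6 1.8 -4.4 -3.4 0; 1.3 1 -2.7 1.8 -4.4 -3.4 0; 1.1 1 -2.8 1.8 -4.4 -3.4 0; 0.8 1 -2.9 1.8 -4.4 -3.4 0; 0 0 0 0 0 0 0; 0 0 0 0 0 0 0"

```text
clock: 17.45
eef_pos: [473.1, -220.3, 312.5]
tcp_rot: [-1.562, -0.736, -0.495]
contact_force: [0.7, 0.5, -0.4]
opening: 1.001
```

```bash
python3 - <<'E'
from h import *
R=tool(-27,45); y=R.apply([0,1,0]); P=np.array([512.8,-259.4,52])+24*y
rows(P-90*y+[0,0,40],R); s=now()[2]; print(s["opening"],s["tcp_rot"],s["qpos"].round(2))
tab()
f=r.grab_frame("top"); print([b for b in blobs(f,(3,150,80),(22,255,255),5)[0] if 255<b[1][0]<290 and 170<b[1][1]<215])
cv2.imwrite("pics/t3.png",cv2.resize(f[120:280,220:420],None,fx=4,fy=4,interpolation=cv2.INTER_CUBIC))
for n in("top","side"):
    g=f if n=="top" else r.grab_frame("side"); print([b for b in blobs(g,(165,120,30),(180,255,255),60)[0]])
E
```

```text
-2.23 2.67 -0.36 0.1 -0.2 -0.6 G; -2.26 2.64 -0.35 0.1 -0.2 -0.6 G; -2.29 2.62 -0.35 0.1 -0.2 -0.6 G; -2.31 2.6 -0.34 0.1 -0.2 -0.6 G; -2.34 2.57 -0.34 0.1 -0.2 -0.6 G; 
 5 rows; t 17.45 at [ 473.1 -220.3  312.5] F [ 0.7  0.5 -0.4]
1.0009524507776548 [-1.56219092 -0.73582423 -0.4950436 ] [-0.4  -0.21  2.27 -0.15  0.35 -1.36]
tab blob ([292, 202, 6, 15, 60], [294.3, 209.3]) ang 90.9
[([261, 184, 6, 7, 24], [263.5, 187.5])]
[([371, 200, 17, 16, 186], [379.6, 207.6])]
[([318, 174, 14, 22, 274], [324.4, 184.4])]
```

View pics/t3.png

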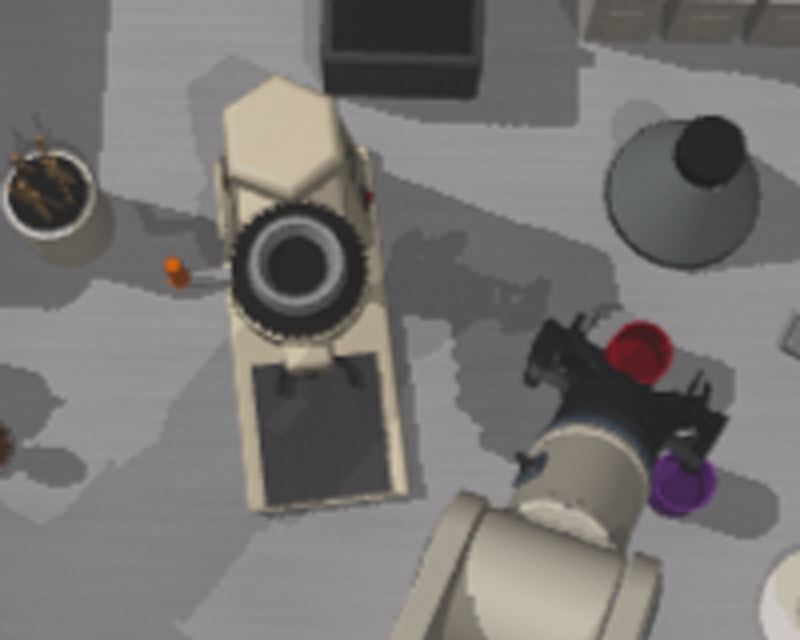

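```bash
python3 - <<'E'
from h import *
R=tool(-27,40); y=R.apply([0,1,0]); P=np.array([512.8,-259.4,52])+24*y
print(P); rows(P-90*y,R)
E
```

```text
[ 526.54547089 -266.40366724   33.61493337]
-2.23 2.71 -0.32 0.1 -0.1 0.4 G; -2.21 2.73 -0.32 0.1 -0.1 0.4 G; -2.2 2.74 -0.31 0.1 -0.1 0.4 G; -2.18 2.76 -0.31 0.1 -0.1 0.4 G; -2.16 2.77 -0.31 0.1 -0.1 0.4 G; -2.14 2.78 -0.3 0.1 -0.1 0.4 G; 
 6 rows; t 17.6 at [ 474.2 -219.4  313.1] F [-0.8 -0.8  0.5]
```

apply_moves:
  plan: "-2.2 2.7 -0.3 0 -0.1 0.4 0; -2.2 2.7 -0.3 0 -0.1 0.4 0; -2.2 2.7 -0.3 0 -0.1 0.4 0; -2.2 2.8 -0.3 0 -0.1 0.4 0; -2.2 2.8 -0.3 0 -0.1 0.4 0; -2.1 2.8 -0.3 0 -0.1 0.4 0; 0 0 0 0 0 0 0; 0 0 0 0 0 0 0"

```text
clock: 18.4
eef_pos: [484.1, -237.2, 147.1]
tcp_rot: [-1.565, -0.635, -0.471]
contact_force: [0.1, 0.3, 0.3]
opening: 1.0
```

```bash
python3 - <<'E'
from h import *
R=tool(-27,40); y=R.apply([0,1,0]); P=np.array([512.8,-259.4,52])+24*y
rows(P,R,6); s=now()[2]; print(s["tcp_rot"],s["qpos"].round(3))
f=r.grab_frame("side"); cv2.imwrite("pics/s4.png",cv2.resize(f[120:260,260:460],None,fx=4,fy=4,interpolation=cv2.INTER_CUBIC))
E
```

```text
-0.44 2.03 -0.13 -0.1 0.0 -0.6 G; -0.46 2.02 -0.12 -0.1 0.0 -0.6 G; -0.48 2.02 -0.12 -0.1 0.0 -0.6 G; -0.5 2.01 -0.12 -0.1 0.0 -0.6 G; -0.52 2.01 -0.12 -0.1 0.0 -0.6 G; -0.54 2.0 -0.11 -0.1 0.0 -0.6 G; 
 6 rows; t 18.4 at [ 484.1 -237.2  147.1] F [0.1 0.3 0.3]
[-1.5646297  -0.63515885 -0.47066001] [-0.457  0.157  2.348 -0.767  0.003 -0.793]
```

View pics/s4.png

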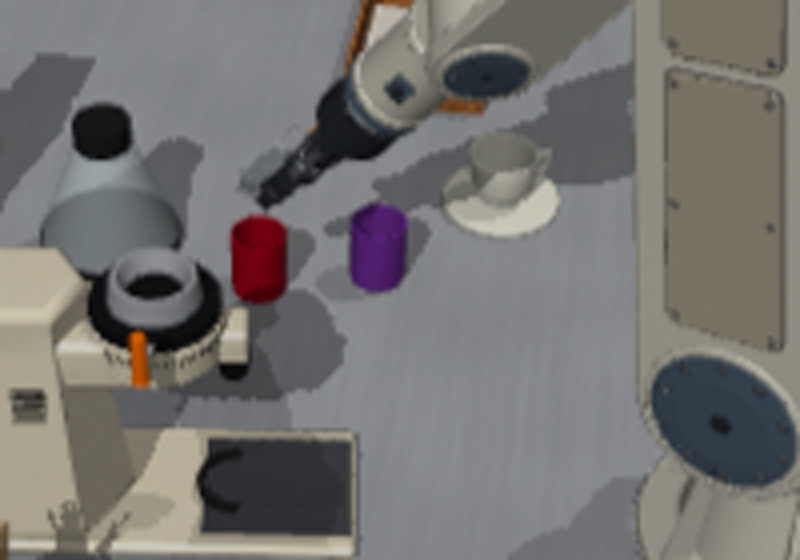

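```bash
python3 - <<'E'
from h import *
R=tool(-27,20); y=R.apply([0,1,0]); P=np.array([512.8,-259.4,52])+24*y
rows(P-85*y,R,5)
E
```

```text
-0.21 0.79 -0.14 -0.1 0.0 3.3 G; -0.17 0.8 -0.14 -0.1 0.0 3.3 G; -0.12 0.81 -0.14 -0.1 0.0 3.3 G; -0.08 0.81 -0.14 -0.1 0.0 3.3 G; -0.03 0.82 -0.14 -0.1 0.0 3.3 G; 
 5 rows; t 18.45 at [ 484.1 -237.3  147.4] F [-0.3 -0.2 -0.6]
```

apply_moves:
  plan: "-0.2 0.8 -0.1 0 0 3.3 0; -0.2 0.8 -0.1 0 0 3.3 0; -0.1 0.8 -0.1 0 0 3.3 0; -0.1 0.8 -0.1 0 0 3.3 0; 0 0.8 -0.1 0 0 3.3 0; 0 0 0 0 0 0 0; 0 0 0 0 0 0 0"

```text
clock: 19.15
eef_pos: [495.1, -251.0, 127.7]
tcp_rot: [-1.578, -0.43, -0.472]
contact_force: [-0.5, 0.2, -0.5]
opening: 0.998
```

```bash
python3 - <<'E'
from h import *
R=tool(-27,20); y=R.apply([0,1,0]); P=np.array([512.8,-259.4,52])+24*y
rows(P,R,5); s=now()[2]; print(s["tcp_rot"],s["qpos"].round(3))
E
```

```text
-0.31 2.02 0.03 0.1 -0.0 0.9 G; -0.28 2.02 0.02 0.1 -0.0 0.9 G; -0.25 2.03 0.02 0.1 -0.0 0.9 G; -0.22 2.03 0.02 0.1 -0.0 0.9 G; -0.18 2.03 0.01 0.1 -0.0 0.9 G; 
 5 rows; t 19.15 at [ 495.1 -251.   127.7] F [-0.5  0.2 -0.5]
[-1.57814054 -0.42962911 -0.4723105 ] [-0.466  0.227  2.188 -0.035  0.297 -1.531]
```

apply_moves:
  plan: "-0.3 2 0 0 0 1 0; -0.3 2 0 0 0 1 0; -0.3 2 0 0 0 1 0; -0.2 2 0 0 0 0.9 0; -0.2 2 0 0 0 0.9 0; 0 0 0 0 0 0 0; 0 0 0 0 0 0 0"

```text
clock: 19.85
eef_pos: [518.1, -261.8, 33.2]
tcp_rot: [-1.578, -0.358, -0.471]
contact_force: [-0.4, -0.1, 0.6]
opening: 0.998
```

```bash
python3 - <<'E'
from h import *
R=tool(-27,20); y=R.apply([0,1,0]); P=np.array([512.8,-259.4,52])+24*y
rows(P,R,2); s=now()[2]; print(s["tcp_rot"],s["qpos"].round(3))
E
```

```text
0.05 0.22 -0.01 0.2 -0.0 0.3 G; 0.05 0.22 -0.02 0.2 -0.0 0.3 G; 
 2 rows; t 19.85 at [ 518.1 -261.8   33.2] F [-0.4 -0.1  0.6]
[-1.57780398 -0.35840258 -0.47140081] [-0.465  0.453  2.132 -0.047  0.198 -1.518]
```

Good enough; close gently and lift a little.

apply_moves:
  plan: "0.1 0.3 0 0 0 0.3 0.3; 0 0 0 0 0 0 0.5; 0 0 0 0 0 0 0.7; 0 0 0 0 0 0 0.7; 0 0 0 0 0 0 0.7; 0 0 0 0 0 0 0.7; 0 0 0 0 0 0 0.7"
  squeeze: 25

```text
clock: 20.55
eef_pos: [519.6, -262.3, 34.2]
tcp_rot: [-1.578, -0.357, -0.471]
contact_force: [-0.2, 0.3, -0.4]
opening: 0.653
```

apply_moves:
  plan: "0.7 -1.9 0 0 0 0 0.7; 0.7 -1.9 0 0 0 0 0.7; 1 -2.8 0 0 0 0 0.7; 1 -2.8 0 0 0 0 0.7; 0 0 0 0 0 0 0.7; 0 0 0 0 0 0 0.7"

```text
clock: 21.15
eef_pos: [517.4, -260.6, 135.4]
tcp_rot: [-1.578, -0.353, -0.471]
contact_force: [-0.5, -0.0, -2.4]
opening: 0.659
```

```bash
python3 - <<'E'
from h import *
p,R,s=now(); print(p,s["tcp_rot"],s["contact_force"])
seat=AX+[-64*np.cos(G),-64*np.sin(G),-268]; print("seat",seat)
for n in("top","side"):
    g=r.grab_frame(n); print([b for b in blobs(g,(165,120,30),(180,255,255),40)[0]])
    if n=="side": cv2.imwrite("pics/s5.png",cv2.resize(g[120:260,260:460],None,fx=4,fy=4,interpolation=cv2.INTER_CUBIC))
E
```

```text
[ 517.38758441 -260.55537345  135.42879004] [-1.57771486 -0.35270248 -0.47148046] [-0.46755461 -0.03396947 -2.42243162]
seat [476.23304561  35.75708182   0.        ]
[]
[([319, 154, 14, 22, 186], [326.5, 166.5])]
```

View pics/s5.png

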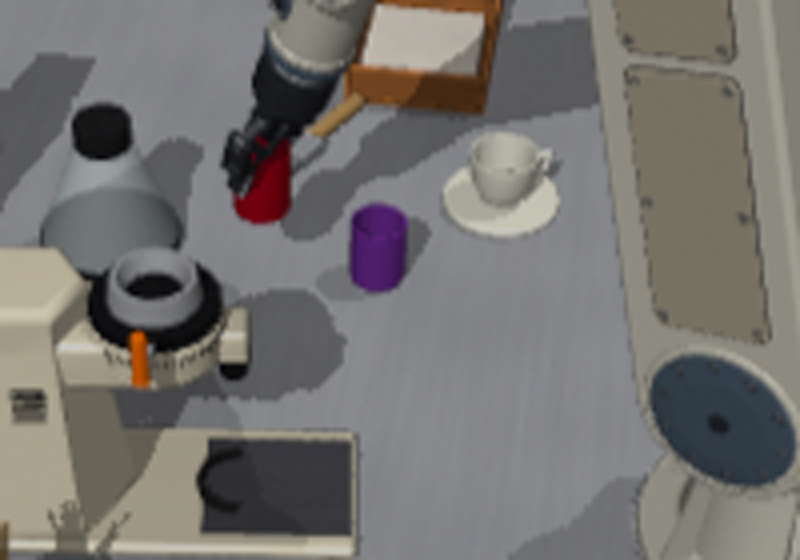

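```bash
cat >> h.py <<'E'
Rg=Ro.from_euler("xyz",[-1.578,-0.357,-0.471]); OFF=Rg.inv().apply(np.array([512.8,-259.4,0])-[519.6,-262.3,34.2])
def cup(gx,z,gy=0,tilt=20.4,yaw=7.4):
    R=Ro.from_euler("xyz",[-1.578,-np.radians(tilt),np.radians(yaw)])
    c=np.array([AX[0]+gx*np.cos(G)-gy*np.sin(G),AX[1]+gx*np.sin(G)+gy*np.cos(G),z])
    return c-R.apply(OFF),R
E
python3 - <<'E'
from h import *
rows(*cup(-130,85),10)
E
```

```text
-2.12 -0.63 2.12 1.2 -3.2 -0.0 G; -1.99 -0.58 2.25 1.2 -3.2 -0.0 G; -1.86 -0.54 2.37 1.2 -3.2 -0.0 G; -1.73 -0.49 2.48 1.2 -3.2 -0.0 G; -1.58 -0.44 2.58 1.2 -3.2 -0.0 G; -1.43 -0.38 2.68 1.2 -3.2 -0.0 G; -1.28 -0.33 2.76 1.2 -3.2 -0.0 G; -1.12 -0.27 2.84 1.2 -3.2 -0.0 G; -0.96 -0.21 2.9 1.2 -3.2 -0.0 G; -0.8 -0.15 2.95 1.2 -3.2 -0.0 G; 
 10 rows; t 21.25 at [ 517.3 -260.5  134.7] F [-0.7  0.3 -2.3]
```

apply_moves:
  plan: "-2.1 -0.6 2.1 1.2 -3.2 0 0.7; -2 -0.6 2.2 1.2 -3.2 0 0.7; -1.9 -0.5 2.4 1.2 -3.2 0 0.7; -1.7 -0.5 2.5 1.2 -3.2 0 0.7; -1.6 -0.4 2.6 1.2 -3.2 0 0.7; -1.4 -0.4 2.7 1.2 -3.2 0 0.7; -1.3 -0.3 2.8 1.2 -3.2 0 0.7; -1.1 -0.3 2.8 1.2 -3.2 0 0.7; -1 -0.2 2.9 1.2 -3.2 0 0.7; -0.8 -0.2 2.9 1.2 -3.2 0 0.7; 0 0 0 0 0 0 0.7; 0 0 0 0 0 0 0.7"

```text
clock: 22.45
eef_pos: [401.9, 37.8, 105.7]
tcp_rot: [-1.566, -0.325, 0.143]
contact_force: [-0.1, 0.3, -1.7]
opening: 0.659
```

```bash
python3 - <<'E'
from h import *
rows(*cup(-118,35)); s=now()[2]; print(s["tcp_rot"],s["qpos"].round(3))
E
```

```text
0.68 2.15 -0.58 -0.5 0.4 -0.9 G; 0.65 2.17 -0.56 -0.5 0.4 -0.9 G; 
 2 rows; t 22.45 at [401.9  37.8 105.7] F [-0.1  0.3 -1.7]
[-1.56614509 -0.32471364  0.1434006 ] [ 0.065  0.077  2.418  0.093  0.324 -1.734]
```

apply_moves:
  plan: "0.5 1.6 -0.4 -0.3 0.3 -0.6 0.7; 0.5 1.6 -0.4 -0.3 0.3 -0.6 0.7; 0.4 1.2 -0.3 -0.3 0.2 -0.6 0.7; 0 0 0 0 0 0 0.7; 0 0 0 0 0 0 0.7"

```text
clock: 22.95
eef_pos: [432.2, 27.7, 65.7]
tcp_rot: [-1.578, -0.354, 0.123]
contact_force: [-0.1, 0.1, -0.7]
opening: 0.66
```

```bash
python3 - <<'E'
from h import *
rows(*cup(-112,21)); s=now()[2]; print(s["tcp_rot"],s["qpos"].round(3))
g=r.grab_frame("side"); b,m=blobs(g,(165,120,30),(180,255,255),40); print(b)
for z in(35,):
  for X in ("cup lowest centre",): 
    c=np.array([AX[0]-118*np.cos(G),AX[1]-118*np.sin(G),0]); print(proj("side",c+[0,0,z]),proj("side",c+[0,0,20]))
cv2.imwrite("pics/s6.png",cv2.resize(g[150:270,260:400],None,fx=5,fy=5,interpolation=cv2.INTER_CUBIC))
E
```

```text
0.01 1.13 0.3 0.1 -0.3 -0.1 G; 
 1 rows; t 22.95 at [432.2  27.7  65.7] F [-0.1  0.1 -0.7]
[-1.57779454 -0.35442015  0.12265519] [ 0.045  0.224  2.412  0.132  0.153 -1.775]
[([327, 218, 16, 26, 213], [332.9, 232.2])]
[333.80511684 238.08595513] [333.81241553 240.996498  ]
```

View pics/s6.png

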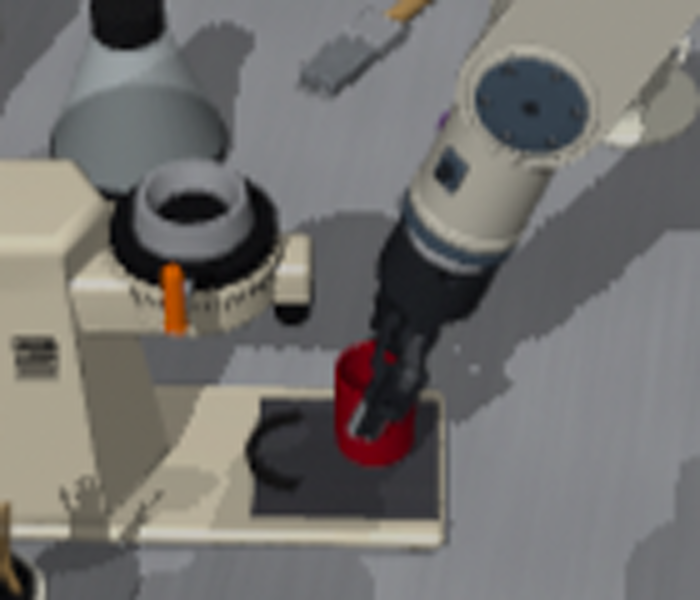

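apply_moves:
  plan: "0.1 0.6 0.3 0 -0.3 0 0.7; 0 0.5 0 0 0 0 0.7; 0 0 0 0 0 0 0.7"

```text
clock: 23.3
eef_pos: [437.3, 31.2, 56.3]
tcp_rot: [-1.58, -0.356, 0.128]
contact_force: [-0.4, 0.4, -1.7]
opening: 0.656
```

```bash
python3 - <<'E'
from h import *
rows(*cup(-105,21)); s=now()[2]; print(s["tcp_rot"],s["qpos"].round(3))
E
```

```text
0.48 0.3 0.0 0.1 -0.0 0.0 G; 
 1 rows; t 23.3 at [437.3  31.2  56.3] F [-0.4  0.4 -1.7]
[-1.57998541 -0.35646913  0.12823252] [ 0.055  0.256  2.408  0.135  0.122 -1.774]
```

apply_moves:
  plan: "0.5 0.35 0 0 0 0 0.7; 0 0 0 0 0 0 0.7; -0.05 0.15 0 0 0 0 0.7; 0 0 0 0 0 0 0.7"

```text
clock: 23.7
eef_pos: [444.1, 32.3, 53.3]
tcp_rot: [-1.58, -0.357, 0.129]
contact_force: [-0.6, 0.1, -1.6]
opening: 0.656
```

apply_moves:
  plan: "0 0 0 0 0 0 0.2; 0 0 0 0 0 0 0.1; 0 0 0 0 0 0 0; 0 0 0 0 0 0 0; 0 0 0 0 0 0 0; 0 0 0 0 0 0 0"

```text
clock: 24.3
eef_pos: [444.6, 32.3, 53.9]
tcp_rot: [-1.58, -0.359, 0.129]
contact_force: [-0.1, 0.8, 0.8]
opening: 0.998
```

```bash
python3 - <<'E'
from h import *
p,R,s=now(); print(p,s["tcp_rot"],s["opening"],s["contact_force"])
# back out along -tool y to 90 mm
rows(p-90*R.apply([0,1,0]),R,3)
E
```

```text
[444.60709988  32.25036407  53.90992201] [-1.58015774 -0.35878299  0.12874187] 0.9982470107178134 [-0.0725928   0.80054491  0.80799442]
-0.0 -3.0 -0.0 0.0 0.0 0.0 G; -0.0 -3.0 -0.0 0.0 0.0 0.0 G; -0.0 -3.0 -0.0 0.0 0.0 0.0 G; 
 3 rows; t 24.3 at [444.6  32.3  53.9] F [-0.1  0.8  0.8]
```

apply_moves:
  plan: "0 -3 0 0 0 0 0; 0 -3 0 0 0 0 0; 0 -4 0 0 0 0 0.3; 0 -3 0 0 0 0 0.6; -2 0 0 0 0 0 0.6; -2 0 0 0 0 0 0.6; 0 0 0 0 0 0 0.6; 0 0 0 0 0 0 0.6"

```text
clock: 25.1
eef_pos: [360.3, 22.3, 166.1]
tcp_rot: [-1.581, -0.359, 0.129]
contact_force: [0.4, -1.2, 0.6]
opening: 0.403
```

```bash
python3 - <<'E'
from h import *
p,R,s=now(); print(p,s["opening"])
def gr(X): d=X-AX; return np.array([d[0]*np.cos(G)+d[1]*np.sin(G),-d[0]*np.sin(G)+d[1]*np.cos(G)]).round(1)
for n in("top","side"):
    g=r.grab_frame(n)
    for b in blobs(g,(165,120,30),(180,255,255),40)[0]: print(n,b,gr(plane(n,*b[1],56)))
    if n=="side": cv2.imwrite("pics/s7.png",cv2.resize(g[150:270,260:400],None,fx=5,fy=5,interpolation=cv2.INTER_CUBIC))
tab()
E
```

```text
[360.28360549  22.25568596 166.13092495] 0.4027936571758024
top ([292, 219, 17, 16, 200], [300.0, 226.5]) [-103.8   -1.8]
side ([323, 222, 17, 25, 356], [331.0, 233.5]) [-108.    -1.8]
tab blob ([292, 202, 6, 15, 59], [294.3, 209.2]) ang 90.9
```

```bash
cat >> h.py <<'E'
def gw(x,y,z): return np.array([AX[0]+x*np.cos(G)-y*np.sin(G),AX[1]+x*np.sin(G)+y*np.cos(G),z])
def wg(p): d=p-AX; return np.array([d[0]*np.cos(G)+d[1]*np.sin(G),-d[0]*np.sin(G)+d[1]*np.cos(G),p[2]]).round(1)
E
python3 - <<'E'
from h import *
R=tool(7.4,20); print(wg(now()[0])); rows(gw(-158,0,42),R,5)
E
```

```text
[-180.6    1.6  165.8]
-0.44 2.48 -0.01 0.1 -0.0 0.1 G; -0.44 2.48 -0.01 0.1 -0.0 0.1 G; -0.43 2.48 -0.02 0.1 -0.0 0.1 G; -0.43 2.48 -0.02 0.1 -0.0 0.1 G; -0.43 2.48 -0.03 0.1 -0.0 0.1 G; 
 5 rows; t 25.25 at [360.4  22.3 165.8] F [-0.2 -0.4  0.2]
```

apply_moves:
  plan: "-0.4 2.5 0 0 0 0 0.6; -0.4 2.5 0 0 0 0 0.6; -0.4 2.5 0 0 0 0 0.6; -0.4 2.5 0 0 0 0 0.6; -0.4 2.2 0 0 0 0 0.6; 0 0 0 0 0 0 0.6; 0 0 0 0 0 0 0.6"

```text
clock: 25.95
eef_pos: [391.5, 26.9, 52.1]
tcp_rot: [-1.577, -0.363, 0.129]
contact_force: [0.1, -0.1, -0.3]
opening: 0.401
```

```bash
python3 - <<'E'
from h import *
R=tool(7.4,20); print(wg(now()[0]),now()[2]["qpos"].round(2)); rows(gw(-125,0,42),R,3)
E
```

```text
[-149.2    2.1   52.1] [ 0.04  0.22  2.5   0.41  0.06 -2.06]
0.63 0.6 -0.07 0.1 -0.0 0.3 G; 0.64 0.6 -0.07 0.1 -0.0 0.3 G; 0.64 0.59 -0.07 0.1 -0.0 0.3 G; 
 3 rows; t 25.95 at [391.5  26.9  52.1] F [ 0.1 -0.1 -0.3]
```

apply_moves:
  plan: "0.6 0.6 -0.1 0 0 0.8 0.6; 0.6 0.6 -0.1 0 0 0.8 0.6; 0.7 0.5 -0.1 0 0 0.4 0.6; 0 0 0 0 0 0 0.6; 0 0 0 0 0 0 0.6"

```text
clock: 26.45
eef_pos: [417.4, 26.3, 45.6]
tcp_rot: [-1.58, -0.33, 0.131]
contact_force: [-0.7, -0.1, -0.2]
opening: 0.403
```

```bash
python3 - <<'E'
from h import *
R=tool(7.4,19); print(wg(now()[0]),now()[2]["tcp_rot"],now()[2]["qpos"].round(2)); rows(gw(-100,0,42),R,5)
g=r.grab_frame("side")
for b in blobs(g,(165,120,30),(180,255,255),40)[0]: print(b,wg(plane("side",*b[1],56)))
E
```

```text
[-123.5   -1.8   45.6] [-1.58006556 -0.32993552  0.13063157] [ 0.04  0.27  2.43  0.17  0.11 -1.82]
0.42 0.22 0.04 0.1 0.0 -0.0 G; 0.42 0.22 0.04 0.1 0.0 -0.0 G; 0.42 0.22 0.04 0.1 0.0 -0.0 G; 0.42 0.22 0.04 0.1 0.0 -0.0 G; 0.42 0.22 0.04 0.1 0.0 -0.0 G; 
 5 rows; t 26.45 at [417.4  26.3  45.6] F [-0.7 -0.1 -0.2]
([319, 220, 17, 26, 350], [327.1, 232.7]) [-93.9  -5.2  56. ]
```

apply_moves:
  plan: "0.4 0.15 0.15 0 0 0 0.6; 0.4 0.15 0.12 0 0 0 0.6; 0.4 0.15 0.1 0 0 0 0.6; 0.4 0.15 0.05 0 0 0 0.6; 0 0 0 0 0 0 0.6"

```text
clock: 27.0
eef_pos: [434.2, 33.1, 45.7]
tcp_rot: [-1.58, -0.33, 0.13]
contact_force: [-0.0, -0.1, 0.3]
opening: 0.398
```

```bash
python3 - <<'E'
from h import *
R=tool(7.4,19); print(wg(now()[0]),now()[2]["tcp_rot"]); rows(gw(-96,0,42),R,3)
for n in("side","top"):
  g=r.grab_frame(n)
  for b in blobs(g,(165,120,30),(180,255,255),40)[0]: print(n,b,wg(plane(n,*b[1],56)))
E
```

```text
[-106.     2.8   45.7] [-1.58021629 -0.33037265  0.13047554]
0.28 0.23 -0.09 0.2 0.0 -0.0 G; 0.28 0.23 -0.09 0.2 0.0 -0.0 G; 0.28 0.23 -0.09 0.2 0.0 -0.0 G; 
 3 rows; t 27.0 at [434.2  33.1  45.7] F [-0.  -0.1  0.3]
side ([314, 222, 17, 25, 347], [322.1, 233.6]) [-76.4   0.   56. ]
top ([291, 212, 16, 14, 158], [298.9, 218.9]) [-75.8  -0.4  56. ]
```

Cup at about (-75, 0). Continue with small steps until the stop is felt.

apply_moves:
  plan: "0.3 0.12 -0.08 0 0 0 0.6; 0.3 0.12 -0.05 0 0 0 0.6; 0.25 0.1 -0.05 0 0 0 0.6; 0 0 0 0 0 0 0.6"

```text
clock: 27.5
eef_pos: [442.9, 32.2, 44.8]
tcp_rot: [-1.58, -0.329, 0.13]
contact_force: [-0.7, -0.4, 0.3]
opening: 0.398
```

```bash
python3 - <<'E'
from h import *
R=tool(7.4,19); p,RR,s=now();print(wg(p),s["tcp_rot"],wg(s["contact_force"]+AX)); rows(gw(-96,0,45),R,1)
for n in("side","top"):
  g=r.grab_frame(n)
  for b in blobs(g,(165,120,30),(180,255,255),40)[0]: print(n,b,wg(plane(n,*b[1],56)))
E
```

```text
[-97.6   0.8  44.8] [-1.57993989 -0.3285598   0.13016801] [ -0.8  -0.3 268.3]
0.15 0.03 -0.08 0.5 0.1 -0.2 G; 
 1 rows; t 27.5 at [442.9  32.2  44.8] F [-0.7 -0.4  0.3]
side ([312, 221, 17, 26, 354], [319.7, 233.0]) [-67.7  -2.6  56. ]
top ([291, 210, 16, 13, 132], [299.4, 217.0]) [-69.   -2.9  56. ]
```

apply_moves:
  plan: "0.25 0.1 0.05 0 0 0 0.6; 0.25 0.1 0 0 0 0 0.6; 0.2 0.08 0 0 0 0 0.6"

```text
clock: 27.9
eef_pos: [449.8, 33.7, 44.2]
tcp_rot: [-1.58, -0.328, 0.13]
contact_force: [-1.1, -0.0, 2.3]
opening: 0.4
```

```bash
python3 - <<'E'
from h import *
p,RR,s=now();print(wg(p),s["tcp_rot"],wg(s["contact_force"]+AX))
for n in("side","top"):
  g=r.grab_frame(n)
  for b in blobs(g,(165,120,30),(180,255,255),40)[0]: print(n,b,wg(plane(n,*b[1],56)))
E
```

```text
[-90.5   1.4  44.2] [-1.5798471  -0.32758711  0.12997946] [-1.100e+00  1.000e-01  2.703e+02]
side ([310, 221, 17, 26, 345], [318.0, 233.0]) [-61.7  -2.3  56. ]
top ([291, 209, 16, 12, 111], [299.3, 215.7]) [-64.2  -3.   56. ]
```

apply_moves:
  plan: "0.2 0.08 0.03 0 0 0 0.6; 0.2 0.08 0.03 0 0 0 0.6"

```text
clock: 28.2
eef_pos: [451.2, 34.6, 43.0]
tcp_rot: [-1.579, -0.322, 0.129]
contact_force: [-9.7, -5.0, 7.5]
opening: 0.399
```

```bash
python3 - <<'E'
from h import *
p,RR,s=now();print(wg(p),s["tcp_rot"],wg(s["contact_force"]+AX))
for n in("side",):
  g=r.grab_frame(n)
  for b in blobs(g,(165,120,30),(180,255,255),40)[0]: print(n,b,wg(plane(n,*b[1],56)))
cv2.imwrite("pics/s8.png",cv2.resize(g[170:270,250:370],None,fx=6,fy=6,interpolation=cv2.INTER_CUBIC))
E
```

```text
[-89.    2.1  43. ] [-1.57922264 -0.32221658  0.12948442] [-10.2  -3.8 275.5]
side ([310, 221, 17, 26, 342], [317.5, 233.1]) [-59.9  -1.7  56. ]
```

View pics/s8.png

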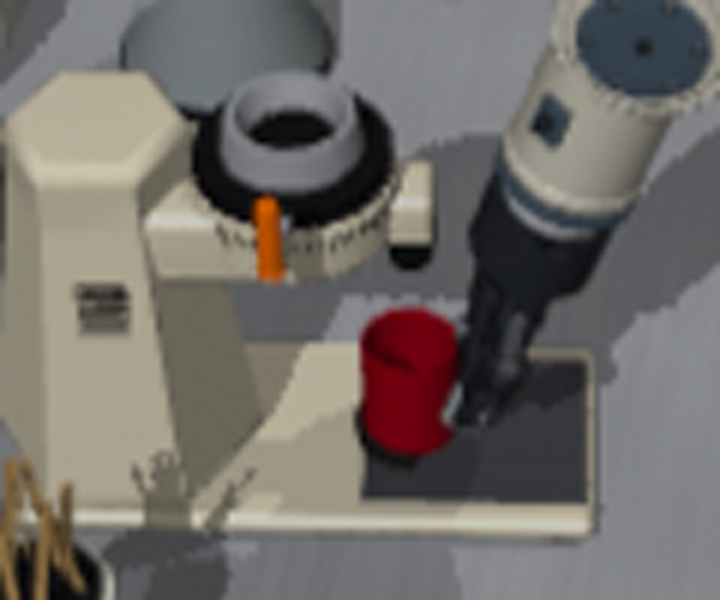

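The cup sits under the spout against the black stop (crop 410, 380), upright. The force rose to about 10 N when it touched. Backing off.

apply_moves:
  plan: "-0.5 -0.2 0 0 0 0 0.6; -1.5 -0.5 0 0 0 0 0.6; -2 -1 0 0 0 0 0.6; -1 -3 0 0 0 0 0.6; 0 -3 0 0 0 0 0.6; 0 0 0 0 0 0 0.6; 0 0 0 0 0 0 0.6"

```text
clock: 28.95
eef_pos: [378.2, 25.7, 101.5]
tcp_rot: [-1.58, -0.325, 0.13]
contact_force: [-0.1, 0.4, -0.1]
opening: 0.4
```

```bash
python3 - <<'E'
from h import *
s0=cv2.imread("pics/side0.png")
for n in("side","top"):
  g=r.grab_frame(n)
  for b in blobs(g,(165,120,30),(180,255,255),40)[0]: print(n,b,wg(plane(n,*b[1],56)))
  print("purple",blobs(g,(125,100,40),(150,255,255))[0])
tab()
p,_,s=now(); print(s["clock"],p)
# cup rim/base silhouette: expected for seat
g=r.grab_frame("side"); m=blobs(g,(165,120,30),(180,255,255),40)[1]
ys,xs=np.nonzero(m); k=(xs>300)&(xs<340)&(ys>210)
print(xs[k].min(),xs[k].max(),ys[k].min(),ys[k].max())
for c in((-64,0),(-61.5,0)):
  P=[gw(c[0]+28.5*np.cos(a),c[1]+28.5*np.sin(a),z) for a in np.linspace(0,6.28,60) for z in(20,92)]
  q=np.array([proj("side",x) for x in P]); print(c,q.min(0).round(1),q.max(0).round(1))
E
```

```text
side ([310, 221, 17, 26, 361], [317.9, 233.4]) [-61.4  -0.3  56. ]
purple [([348, 171, 12, 22, 165], [352.1, 180.0])]
top ([290, 209, 17, 14, 131], [298.9, 216.6]) [-67.4  -1.2  56. ]
purple [([381, 232, 18, 16, 219], [389.4, 240.1])]
tab blob ([292, 202, 6, 15, 59], [294.3, 209.2]) ang 90.9
29.1 [377.89685619  25.69367357 100.47409975]
310 326 221 246
(-64, 0) [310.3 220.6] [326.7 246.3]
(-61.5, 0) [309.6 220.6] [326.  246.3]
```

```bash
python3 -c "
from rig import r
print(r.sign_off())"
```

```text
the job is handed in; nothing more can be done
None
```

I handed the job in at about 29 s: the lever is five clicks coarser than zero, and the cup is home in the horseshoe stop. No verdict came back.

**Lever:** I took the tab four clicks towards fine until it met a firm stop. The force there rose to about 16 N, well past a click and under the 20 N limit. I then opened it five single clicks, pausing in each notch. In the side view the tab moved 8.5 to 9.8° per click, about 45.5° in all, and it did not move again after that.

**Cup:** I set the crimson cup down on the front of the deck, then pushed it in until it met the stop at about 10 N. In the last picture it stands upright, and its outline matches the expected seat position to within about a pixel (3 mm).

**Checks that disagreed:**
- **Tab start position:** the tab's position in the first picture was 2 to 3° off the notch I counted as number four. I relied on the felt stop and the count of snaps.
- **Cup position:** the side view put the cup 61 mm in front of the burr axis and the top view, where its colour mask was partly hidden, 67 mm. The seat is at 64 mm.

I never touched the purple cup, and its top-view position is unchanged. I didn't measure the other things on the counter again, but the arm met no unexpected force near any of them.

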